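Open the hearing aid case on the nightstand

ROBOT

A 6-joint arm with a two-finger parallel gripper is mounted at the origin on the work surface. World frame = base frame: x ahead of the robot, y to its left, z up, the work surface at z = 0. Lengths are in m, angles in rad, forces in N, time in s.
With the tool pointing down it reaches from about 0.325 to 0.925 m from the base axis. Payload 3.1 kg.
Tool frame: the origin (TCP) lies midway between the tips of the shut fingers; the grasp point (between the pads) lies 19 mm behind it; z points along the fingers, y is the line along which they close (so a half turn about z gives the same grasp; the last joint's range is limited). The gripper opens to 85 mm and grips with 20 to 120 N. Pads are 22 mm wide; open, the fingers measure 114 mm over their backs; the gripper's body (76 mm by 85 mm) begins 54 mm behind the grasp point. The pads swing forward as they close: fully open they stand 13 mm farther back than shut.
Start: joints at [1.04, 0.217, 1.613, -0, 1.311, -0.112], TCP at [0.254, 0.571, 0.231] pointing down, gripper open.
Joint ranges: [-2.75, 2.75], [-0.78, 2.1], [0.31, 2.55], [-1.13, 4.27], [0.13, 2.63], [-2.58, 2.58]. Speed limits (rad/s): [2.79, 2.79, 3.14, 3.14, 3.14, 3.14].

INTERFACE

Orientations are given as a 3x3 rotation matrix whose columns are the frame's x, y, z axes.
In Python, from plant import ctrl gives the robot as it stands.
- The arm moves only by the tool play_rows, never from a script. Its argument "rows" is one flat list of numbers, 7 for each row, row after row: the opening in per cent of the stroke, from 0 (shut) to 100 (fully open), then the shift along the tool's x, y, z in mm, then the turn, a rotation vector about the tool's x, y, z in degrees. A call has 1 to 8 rows; each row is the pose to reach, as a shift and turn from the pose commanded when the call began, along the tool's axes at that moment; what a row does not reach only later rows make up. A row lasts 1/10 s, in which the tool goes at most 50 mm and 8.59 degrees, less where a joint would pass 70% of its speed; a pose out of reach is approached as far as the arm can. A call with a gripper value outside its range is refused whole. The fingers move at their own pace and stop on an object; "newtons" is the grip in N (left out, the last holds). Time passes only in rows, so rows that repeat a pose let the fingers close. It gives the time, the measured TCP pose, the force, the opening and the grip force at its end, in the units of the state.
- ctrl.observe(): the state, without advancing time (a new reading comes with each control period).
- ctrl.capture(name): name is "scene" or "top" or "wrist"; returns a dict with "pixels" (420x560x3 uint8, red, green, blue), "vertical_fov" (degrees; the focal length in pixels is half the picture's height over the tangent of half this angle, whatever the lens; pixels are square), "cx", "cy" (the principal point, pixels), "extrinsics" (4x4, takes a point from world to camera coordinates). Camera axes: x right, y up, looking along -z (the intrinsics and any distortion apply to the point x, -y, -z); pixel columns grow to the right and rows downward; lengths in m; the calibration is good to about 2 mm. A picture is of the moment at which its call begins. There is no depth.
- ctrl.sign_off(): hands the job in; it is judged then, once.
Trained networks look in the newest picture that a camera, given by its name, has taken for a name from the list of things; names that differ only in an ending like _2 or _b are one class to them, and where a whole thing is asked for, a point or a joint stands for the part that bears it (a point fixed in the world has none). Each returns a list of dicts, best first, with "score" (0 to 1); they miss things now and then, are a little off and sometimes report something else, mostly with a low value. They report only what shows in the picture. A call takes as long as a camera call. They do not tell look-alikes from the thing itself.
- ctrl.boxes_of(query, camera): "xyz" ([x, y, z] in m, in world coordinates, good to about 4 mm: the middle of the surface that is visible of it).
The state is a dict: "time": time; "q": joint angles; "qd": joint speeds; "tau": joint torques, N m; "tcp_pos": TCP position; "eef_rot": TCP orientation; "ft_force": force on the tool from outside, world axes, zero at the start; "ft_torque": the same for the moment, N m; "width": opening from 0.0 (shut) to 1.0 (fully open); "grip_force": force on a finger pad.
Only numpy, scipy, OpenCV 4.12 (cv2) and the standard library are available. Lean on these libraries where they do the work, as an engineer would, in place of code of your own. Each camera call takes 0.05 s, during which the arm holds its last target. There are 200 camera calls.

TASK

Open the larger of the two black cases, the hearing aid case: press its button with a fingertip so that the spring lets the lid pop ajar, then push the lid back with the finger until it stands fully open, leaning back past upright by itself. Do not grip, lift, tip or shove the case along, leave the smaller case shut, leave everything else on the stool where it is, and finish with the hand clear.

Things in the scene. Friction and masses are not known exactly. Their poses are not given: they have to be found in the camera images.
- aid_case: Black plastic travel case for hearing aids, the larger of two: 115 deep (x) by 100 wide (y) by 36 high, standing loose on the stool (0.25 to 0.4 kg in all). Origin: centre of its underside. +x points from the front with the button to the hinge at the back, +z up. Front 30 mm: a ledge 30 high with the button in its middle; the other 85 mm are the box under the lid (box walls 28 high, 4 thick). The catch and lid can be worked only by pushing.
- aid_button_top (a point): Centre of the top of the larger case's button, a round grey plastic cap of diameter 20 mm, standing 12 mm above the ledge: 42.5 mm in front of the case's centre, 42 mm above the stool. It goes straight down 5 mm; it starts to move at 1.5 N and is fully down at 4 N; the catch lets go at about 3 mm, and the button springs back when let go.
- aid_lid (a joint): Angle of the larger case's lid (rad): 0 shut and caught, about 0.8 where its spring leaves it ajar, 1.57 upright, 1.9 at its stop, fully open. Between ajar and upright it is free but falls back to ajar; past upright it falls back to the stop by itself and stays. Very little torque (below 0.05 N m) turns it.
- aid_hinge (a point): Middle of the hinge line of the larger case's lid, at the back top edge of the box, 57.5 mm behind the case's centre and 28 mm above its underside. Axes as the case's; the hinge line runs along y.
- aid_lip (a point): Middle of the front edge of the larger case's lid, half-way through its thickness. The lid is a flat plate 85 long (hinge to edge), 100 wide, 8 thick; shut, it lies on the box with its top 36 mm above the stool. Moves with the lid; ajar, this edge stands about 90 mm above the stool.
- spare_case: Black plastic travel case for spare parts, the smaller one, which stays shut: 80 deep (x) by 62 wide (y) by 32 high, of the same build, with its own grey button of diameter 16 mm on a front ledge 28 deep. Loose. Origin: centre of its underside, +x from front to hinge.
- spare_lid (a joint): Angle of the smaller case's lid (rad): 0 shut and caught.
- dish: White ceramic pebble dish, diameter 80, 18 high, loose, between the two cases. Origin: centre of its underside.
- battery_pack: Hearing aid battery pack with a clear turning wheel, diameter 62, 13 high, loose, lying nearest the robot. Origin: centre of its underside.
- lip_balm: Lip balm tube standing upright, diameter 19, 68 high, loose, behind the dish. Origin: centre of its underside.
- cup: Stainless steel cup, diameter 72, 80 high, loose, at the back right. Origin: centre of its underside.
- cream_jar: Small cream jar, diameter 48, 45 high, loose, at the back left. Origin: centre of its underside. Also at the back, fixed and not given in the state: a folded aluminium reading lamp (base diameter 90, 180 high) in the middle and a white clock (35 by 66 by 65 high) at the left edge.
Mind the look-alikes: they are no part of the job. Leave any blue look-alike of the spare_case alone.

How it is judged:
By the outcome, as a careful person would: the job done as asked, in the order asked, and still so for the second after the job is handed in, with the robot touching nothing.
It also fails if it takes over 38 s, if anything falls off the work surface, if the arm or the gripper's body presses on something with over 40 N, if the wrist force passes 120 N, or if a joint passes its speed limit or range.

## Working session

There is one attempt and no reset: what is moved stays moved. The work goes in short steps, Python scripts to look and compute and a tool call to move; the robot and the scene stay as the last step left them, time stands still between calls to the robot, and variables do not carry over. Pictures are saved under pics/ and viewed, at most 10 in all, crops included, and the job is handed in when it is done.

Besides the shell and the picture viewer there is one more tool, called after "Call:" as name(argument=value, ...) on one line, values as JSON. play_rows: Moves the arm, as the interface text tells. Its arguments: {"type":"object","properties":{"rows":{"type":"array","items":{"type":"number"}},"newtons":{"type":"number"}},"required":["rows"]}

```bash
mkdir -p pics; cat > h.py <<'E'
import numpy as np, cv2, json
from plant import ctrl
def cap(cam,name):
    c=ctrl.capture(cam); cv2.imwrite(f'pics/{name}.png',c['pixels'][:,:,::-1])
    np.save(f'pics/{name}_E.npy',c['extrinsics']); json.dump({k:float(c[k]) for k in('vertical_fov','cx','cy')},open(f'pics/{name}.json','w')); 
    extra=[k for k in c if k not in('pixels','extrinsics','vertical_fov','cx','cy')]
    if extra: print(extra,[c[k] for k in extra])
    return c
def load(name):
    d=json.load(open(f'pics/{name}.json')); E=np.load(f'pics/{name}_E.npy'); f=210/np.tan(np.radians(d['vertical_fov'])/2); return d,E,f
def ray(name,u,v,z):  # world point at height z
    d,E,f=load(name); R,t=E[:3,:3],E[:3,3]; C=-R.T@t
    w=R.T@np.array([(u-d['cx'])/f,-(v-d['cy'])/f,-1]); return C+w*(z-C[2])/w[2]
def proj(name,p):
    d,E,f=load(name); c=E[:3,:3]@np.array(p)+E[:3,3]; return d['cx']+f*c[0]/-c[2], d['cy']-f*c[1]/-c[2]
E
python3 - <<'E'
from h import *
for cam in('top','scene'):
    cap(cam,cam+'0')
    for q in('aid_case','aid_button_top','aid_hinge','aid_lip','spare_case','dish','battery_pack','lip_balm','cup','cream_jar'):
        print(cam,q,[(np.round(b['xyz'],3).tolist(),round(b['score'],2)) for b in ctrl.boxes_of(q,cam)][:3])
a,b=cv2.imread('pics/top0.png'),cv2.imread('pics/scene0.png')
o=ctrl.observe(); print(o['time'],o['eef_rot'],o['tcp_pos'])
E
```

```text
top aid_case [([0.595, 0.165, 0.035], 0.91), ([0.802, -0.126, 0.046], 0.58)]
top aid_button_top [([0.552, 0.162, 0.042], 0.55)]
top aid_hinge [([0.592, 0.162, 0.035], 0.79), ([0.689, -0.012, 0.07], 0.57)]
top aid_lip [([0.61, 0.17, 0.036], 0.81)]
top spare_case [([0.657, -0.2, 0.032], 0.82), ([0.534, -0.148, 0.034], 0.67), ([0.413, -0.149, 0.028], 0.55)]
top dish [([0.57, 0.001, 0.013], 0.96)]
top battery_pack [([0.43, -0.016, 0.012], 0.69)]
top lip_balm [([0.687, -0.011, 0.067], 0.67)]
top cup [([0.802, -0.125, 0.04], 0.79)]
top cream_jar [([0.787, 0.117, 0.053], 0.73), ([0.688, -0.013, 0.067], 0.59)]
scene aid_case [([0.621, 0.168, 0.039], 0.67), ([0.618, 0.173, 0.039], 0.64)]
scene aid_button_top [([0.559, 0.157, 0.043], 0.7)]
scene aid_hinge [([0.623, 0.17, 0.038], 0.9)]
scene aid_lip [([0.616, 0.167, 0.039], 0.98)]
scene spare_case [([0.423, -0.153, 0.028], 0.98), ([0.668, -0.191, 0.027], 0.83), ([0.552, -0.141, 0.031], 0.69)]
scene dish [([0.564, -0.002, 0.013], 0.8), ([0.786, -0.119, 0.054], 0.43)]
scene battery_pack [([0.432, -0.016, 0.01], 0.7)]
scene lip_balm [([0.705, -0.01, 0.046], 0.72)]
scene cup [([0.786, -0.123, 0.051], 0.7), ([0.706, -0.01, 0.042], 0.29)]
scene cream_jar [([0.809, 0.111, 0.041], 0.66)]
1.1 [[-9.13586648e-01  4.06644114e-01 -1.94219971e-05]
 [ 4.06644114e-01  9.13586648e-01  2.97273713e-05]
 [ 2.98321378e-05  1.92606887e-05 -9.99999999e-01]] [0.25414619 0.57102282 0.2313019 ]
```

View pics/top0.png

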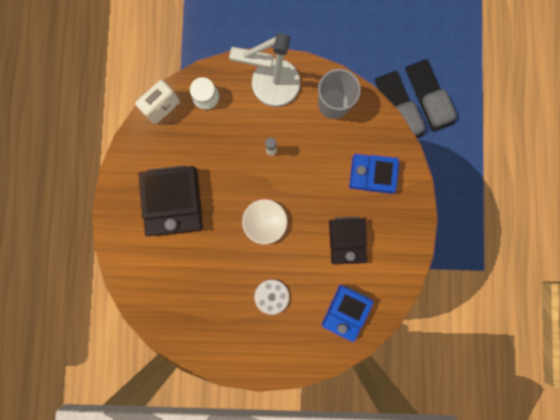

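View pics/scene0.png

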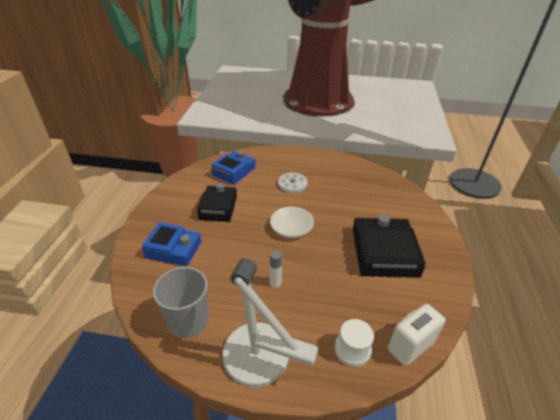

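The larger black case is at about (170,200) in the top view, with its button at (170,225) towards the robot and its hinge away from it. It is turned slightly. The blue cases at right are look-alikes, and the black spare case is at (348,240). Next I'll measure the button and the yaw.

```bash
python3 - <<'E'
from h import *
# zoomed crops with a model overlay
def cs(x,y,yaw,l):
    c,s=np.cos(yaw),np.sin(yaw); return [x+c*l[0]-s*l[1],y+s*l[0]+c*l[1],l[2]]
for n,(u,v,w,h) in {'top0':(125,150,95,95),'scene0':(340,200,95,80)}.items():
    im=cv2.imread(f'pics/{n}.png')[v:v+h,u:u+w]
    g=im.astype(int); s=g.max(2)
    print(n,'centre of dark',end=' ')
    m=((s<70)).astype(np.uint8); k,l,st,ce=cv2.connectedComponentsWithStats(m); i=1+st[1:,4].argmax()
    hull=cv2.findContours((l==i).astype(np.uint8),0,2)[0][0]; r=cv2.minAreaRect(hull); print(r[0][0]+u,r[0][1]+v,r[1],r[2])
    bx=cv2.boxPoints(r)+[u,v]; print(bx.round(1).tolist())
from scipy.optimize import least_squares
for n,uv in (('top0',(170.5,225)),('scene0',(384,221))): print(n,ray(n,*uv,.042).round(4))
# yaw from the side edges in the top view (lid top 36 mm)
a=ray('top0',140,171,.036);b=ray('top0',195,167,.036);print('lid back edge',a,b,np.linalg.norm(a-b),np.degrees(np.arctan2((a-b)[1],(a-b)[0]))-90)
a=cv2.resize(cv2.imread('pics/top0.png')[150:245,125:220],None,fx=4,fy=4,interpolation=cv2.INTER_CUBIC)
b=cv2.resize(cv2.imread('pics/scene0.png')[200:295,340:435],None,fx=4,fy=4,interpolation=cv2.INTER_CUBIC)
cv2.imwrite('pics/crop.png',cv2.convertScaleAbs(np.hstack([a,b]),alpha=2.0))
E
```

```text
top0 centre of dark 171.05205154418945 200.49452209472656 (64.53816986083984, 57.57663345336914) 83.9909896850586
[[139.0, 171.4], [196.3, 165.4], [203.1, 229.6], [145.8, 235.6]]
scene0 centre of dark 388.5 247.0 (58.0, 71.0) 90.0
[[353.0, 218.0], [424.0, 218.0], [424.0, 276.0], [353.0, 276.0]]
top0 [0.5532 0.1606 0.042 ]
scene0 [0.561  0.1635 0.042 ]
lid back edge [0.6473262  0.22074981 0.036     ] [0.65737579 0.12380742 0.036     ] 0.09746189872366857 5.918459333774209
```

View pics/crop.png

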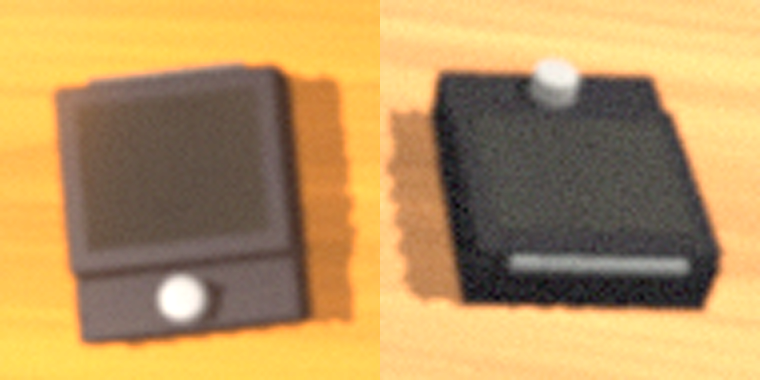

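The crop shows the button cap at (170.4, 224.4) in the top view and its top at (383.7, 217.5) in the scene view. The case is turned about 6°, with the hinge strip on the far side.

```bash
python3 - <<'E'
from h import *
B=[]
for n,uv in (('top0',(170.4,224.4)),('scene0',(383.7,217.5))): p=ray(n,*uv,.042); B.append(p); print(n,p.round(4))
b=np.mean(B,0); print(b)
o=ctrl.observe();R=np.array(o['eef_rot']);t=np.array(o['tcp_pos'])
yaw=np.radians(6)
for z in(.10,.06): print('shift mm',(R.T@(np.array([b[0],b[1],z])-t)*1e3).round(1))
print('turn z',-((180+6)-np.degrees(np.arctan2(R[1,0],R[0,0]))))
E
```

```text
top0 [0.5542 0.1608 0.042 ]
scene0 [0.5516 0.1634 0.042 ]
[0.55292742 0.1620883  0.042     ]
shift mm [-439.3 -252.1  131.3]
shift mm [-439.3 -252.1  171.3]
turn z -29.99419687084918
```

Call:
play_rows(rows=[0,-35,-20,5,0,0,-3,0,-75,-43,12,0,0,-7,0,-115,-66,20,0,0,-11,0,-155,-89,28,0,0,-15,0,-195,-112,36,0,0,-19,0,-235,-135,44,0,0,-23,0,-275,-158,52,0,0,-27,0,-315,-181,60,0,0,-30])

```text
time: 1.9
tcp_pos: [0.4693, 0.276, 0.1713]
eef_rot: [[-0.994, -0.107, 0.001], [-0.107, 0.994, 0.0], [-0.001, 0.0, -1.0]]
ft_force: [-0.8, 0.1, 0.8]
width: -0.003
grip_force: 0.0
```

```bash
python3 - <<'E'
from h import *
o=ctrl.observe();R=np.array(o['eef_rot']);t=np.array(o['tcp_pos'])
print(o['time'],t,R.round(3),(R.T@(np.array([.553,.162,.075])-t)*1e3).round(1))
E
```

```text
1.9 [0.46932237 0.2760202  0.17134937] [[-0.994 -0.107  0.001]
 [-0.107  0.994  0.   ]
 [-0.001  0.    -1.   ]] [ -70.9 -122.4   96.4]
```

Call:
play_rows(rows=[0,-20,-35,15,0,0,0,0,-42,-72,40,0,0,0,0,-62,-107,65,0,0,0,0,-71,-122,85,0,0,0,0,-71,-122,91,0,0,0,0,-71,-122,91,0,0,0])

```text
time: 2.5
tcp_pos: [0.5506, 0.1634, 0.079]
eef_rot: [[-0.995, -0.104, -0.003], [-0.104, 0.995, -0.0], [0.003, 0.0, -1.0]]
ft_force: [-0.1, -0.8, -0.5]
width: -0.004
grip_force: 0.0
```

```bash
python3 - <<'E'
from h import *
o=ctrl.observe();R=np.array(o['eef_rot']);t=np.array(o['tcp_pos'])
print(o['time'],t,o['ft_force'])
cap('wrist','w1'); cap('scene','s1')
print([(np.round(b['xyz'],3),b['score']) for b in ctrl.boxes_of('aid_button_top','wrist')],[(np.round(b['xyz'],3),b['score']) for b in ctrl.boxes_of('aid_button_top','scene')])
print('tcp in w1',proj('w1',t),'target',proj('w1',[.553,.162,.042]))
a=cv2.imread('pics/w1.png')
b=cv2.resize(cv2.imread('pics/s1.png')[150:290,330:440],None,fx=3,fy=3,interpolation=cv2.INTER_CUBIC)
a=cv2.resize(a,None,fx=.83,fy=.83)[:420]
A=np.zeros((420,a.shape[1]+330,3),np.uint8);A[:a.shape[0],:a.shape[1]]=a;A[:,a.shape[1]:]=b
cv2.imwrite('pics/v1.png',A);print(A.shape)
E
```

```text
2.5 [0.55055393 0.16342237 0.07903738] [-0.08078384 -0.78014817 -0.51285158]
[(array([0.548, 0.162, 0.044]), 0.56)] [(array([0.557, 0.158, 0.043]), 0.59)]
tcp in w1 (np.float64(277.941079132704), np.float64(273.8717528599851)) target (np.float64(275.4519974071752), np.float64(247.41136545758997))
(420, 795, 3)
```

View pics/v1.png

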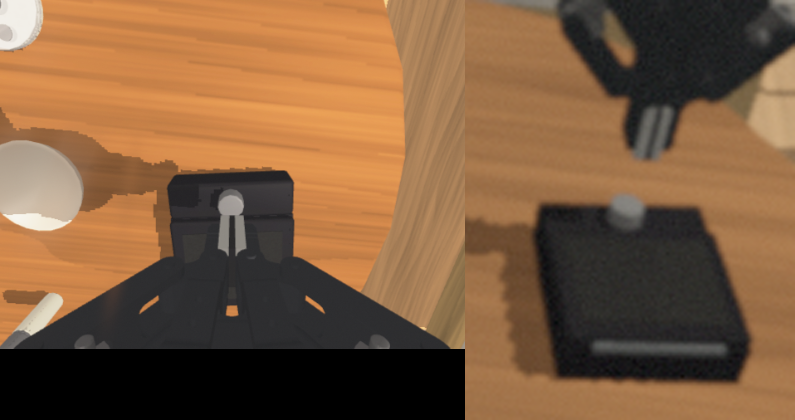

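The wrist view (left) shows the button at about (278, 245) in full-picture pixels, straight ahead of the shut fingertips. The scene view agrees that the tips hang just above it.

```bash
python3 - <<'E'
from h import *
im=cv2.imread('pics/w1.png').astype(int); s=im[220:275,255:305]; m=((s.min(2)>110)).astype(np.uint8)
ys,xs=np.nonzero(m[:36]);print('bright blob',xs.min()+255,xs.max()+255,ys.min()+220,ys.max()+220)
for uv in((278.3,244),(278.3,241)): print(ray('w1',*uv,.042))
o=ctrl.observe();print(o['tcp_pos'])
print(abs(ray('w1',262,244,.042)-ray('w1',295,244,.042)))
E
```

```text
bright blob 263 293 235 255
[0.55051375 0.16352648 0.042     ]
[0.54850223 0.16331897 0.042     ]
[0.55215228 0.16492886 0.08173866]
[0.00211341 0.02036557 0.        ]
```

Call:
play_rows(rows=[0,0,0,12,0,0,0,0,0,0,24,0,0,0,0,0,0,31,0,0,0,0,0,0,34,0,0,0,0,0,0,36,0,0,0])

```text
time: 3.2
tcp_pos: [0.5511, 0.1636, 0.0434]
eef_rot: [[-0.995, -0.105, -0.001], [-0.105, 0.995, -0.0], [0.001, -0.0, -1.0]]
ft_force: [-0.2, 0.1, -0.6]
width: 0.001
grip_force: 0.0
```

Call:
play_rows(rows=[0,0,0,1.5,0,0,0,0,0,0,3,0,0,0,0,0,0,4,0,0,0,0,0,0,4.5,0,0,0])

```text
time: 3.6
tcp_pos: [0.552, 0.1637, 0.0404]
eef_rot: [[-0.995, -0.105, 0.0], [-0.105, 0.995, 0.0], [-0.0, -0.0, -1.0]]
ft_force: [-2.3, -0.4, 3.2]
width: -0.001
grip_force: 1.7
```

```bash
python3 - <<'E'
from h import *
o=ctrl.observe();print(o['time'],o['tcp_pos'],o['ft_force']);cap('scene','s2')
print([(np.round(b['xyz'],3),b['score']) for b in ctrl.boxes_of('aid_lip','scene')])
E
```

```text
3.6 [0.5519666  0.16366281 0.04036065] [-2.34736285 -0.37365657  3.24024407]
[(array([0.615, 0.169, 0.04 ]), 0.84)]
```

Call:
play_rows(rows=[0,0,0,0.7,0,0,0,0,0,0,1.5,0,0,0,0,0,0,2,0,0,0])

```text
time: 4.0
tcp_pos: [0.552, 0.1637, 0.0379]
eef_rot: [[-0.995, -0.105, 0.001], [-0.105, 0.995, 0.0], [-0.001, -0.0, -1.0]]
ft_force: [-0.9, -0.0, 3.2]
width: 0.001
grip_force: 1.8
```

```bash
python3 - <<'E'
from h import *
o=ctrl.observe();print(o['time'],o['tcp_pos'],o['ft_force']);cap('scene','s3')
print([(np.round(b['xyz'],3),b['score']) for b in ctrl.boxes_of('aid_lip','scene')])
b=cv2.resize(cv2.imread('pics/s3.png')[150:290,330:440],None,fx=4,fy=4,interpolation=cv2.INTER_CUBIC);cv2.imwrite('pics/v3.png',b)
E
```

```text
4.0 [0.55199536 0.16365797 0.03792647] [-0.9325618  -0.02874378  3.23178781]
[(array([0.635, 0.172, 0.069]), 0.63), (array([ 0.785, -0.123,  0.05 ]), 0.36), (array([ 0.436, -0.019,  0.011]), 0.3)]
```

View pics/v3.png

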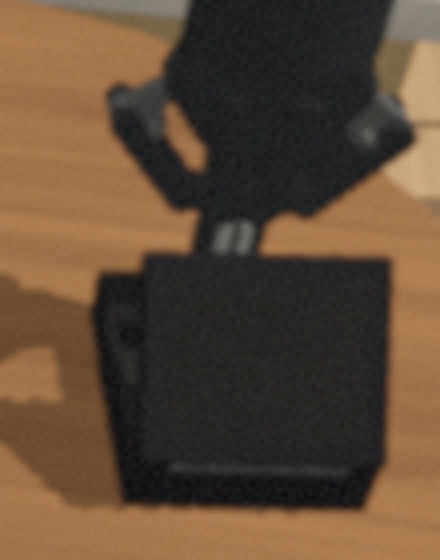

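The lid has popped ajar: it stands tilted up in front of the fingers, with its lip near z ≈ 0.09. I'll lift off the button, then push the lid back.

Call:
play_rows(rows=[0,0,0,-8,0,0,0,0,0,0,-20,0,0,0,0,0,0,-31,0,0,0,0,-8,0,-33,0,0,0,0,-16,0,-33,0,0,0,0,-24,0,-33,0,0,0,0,-32,0,-33,0,0,0,0,-40,0,-33,0,0,0])

```text
time: 4.9
tcp_pos: [0.5918, 0.1678, 0.0701]
eef_rot: [[-0.995, -0.105, -0.001], [-0.105, 0.995, -0.0], [0.001, -0.0, -1.0]]
ft_force: [-0.0, -0.8, -0.2]
width: -0.002
grip_force: 0.2
```

Call:
play_rows(rows=[0,-6,0,-1,0,0,0,0,-12,0,-3,0,0,0,0,-18,0,-6,0,0,0,0,-24,0,-9,0,0,0,0,-30,0,-11,0,0,0,0,-36,0,-12,0,0,0,0,-40,0,-13,0,0,0])

```text
time: 5.6
tcp_pos: [0.632, 0.1721, 0.0841]
eef_rot: [[-0.995, -0.105, 0.001], [-0.105, 0.995, 0.0], [-0.001, 0.0, -1.0]]
ft_force: [0.6, 0.6, 0.3]
width: 0.001
grip_force: 0.0
```

```bash
python3 - <<'E'
from h import *
o=ctrl.observe();print(o['time'],o['tcp_pos'],o['ft_force'])
cap('scene','s4');cap('top','t4')
a=cv2.resize(cv2.imread('pics/s4.png')[130:290,330:450],None,fx=3,fy=3,interpolation=cv2.INTER_CUBIC)
b=cv2.resize(cv2.imread('pics/t4.png')[100:260,90:230],None,fx=3,fy=3,interpolation=cv2.INTER_CUBIC)
cv2.imwrite('pics/v4.png',np.hstack([a,b]))
E
```

```text
5.6 [0.63199246 0.1721006  0.08410029] [0.55878893 0.61223366 0.26885172]
```

View pics/v4.png

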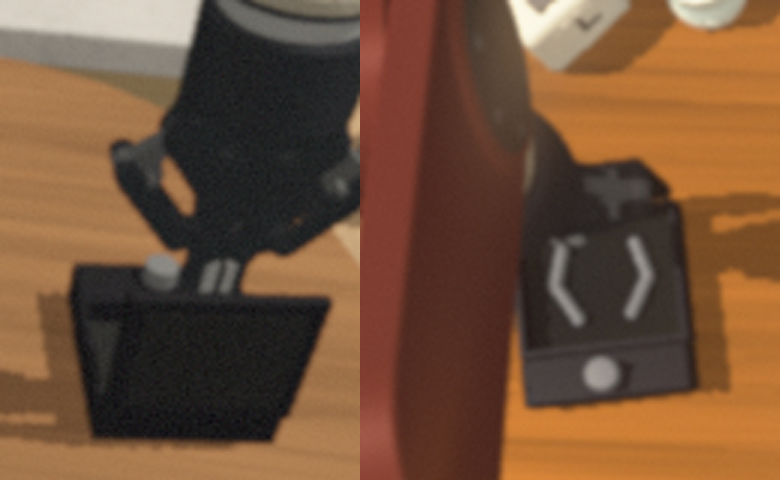

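The lid follows the finger and is nearly upright, and the case has not moved. I'll push on past upright.

Call:
play_rows(rows=[0,-4,0,0,0,0,0,0,-8,0,0,0,0,0,0,-12,0,0,0,0,0,0,-16,0,0,0,0,0,0,-19,0,0,0,0,0,0,-21,0,0,0,0,0,0,-21,0,0,0,0,0,0,-21,0,0,0,0])

```text
invalid input
```

```bash
python3 - <<'E'
from h import *
o=ctrl.observe();print(o['time'],o['tcp_pos'],o['ft_force'])
cap('scene','s5')
a=cv2.resize(cv2.imread('pics/s5.png')[130:290,330:450],None,fx=3,fy=3,interpolation=cv2.INTER_CUBIC)
cv2.imwrite('pics/v5.png',a)
E
```

```text
5.7 [0.63203979 0.17203761 0.08410584] [ 0.25393289 -0.02537143 -0.06839787]
```

View pics/v5.png

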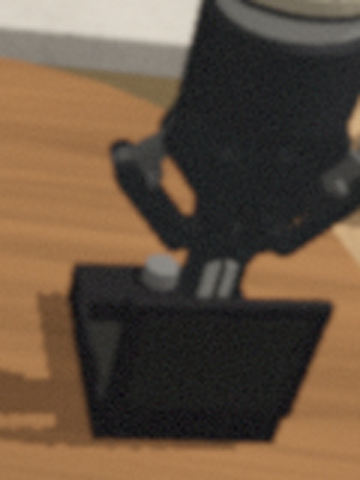

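The call was refused because it had one number too many, so the picture is unchanged: the lid is still just short of upright. I'll send it again correctly.

Call:
play_rows(rows=[0,-4,0,0,0,0,0,0,-8,0,0,0,0,0,0,-12,0,0,0,0,0,0,-16,0,0,0,0,0,0,-19,0,0,0,0,0,0,-21,0,0,0,0,0,0,-21,0,0,0,0,0,0,-21,0,0,0,0,0])

```text
time: 6.55
tcp_pos: [0.652, 0.1742, 0.0837]
eef_rot: [[-0.995, -0.105, -0.0], [-0.105, 0.995, -0.0], [0.0, 0.0, -1.0]]
ft_force: [1.0, 0.1, 0.7]
width: 0.001
grip_force: 0.0
```

```bash
python3 - <<'E'
from h import *
o=ctrl.observe();print(o['time'],o['tcp_pos'],o['ft_force'])
cap('scene','s6')
a=cv2.resize(cv2.imread('pics/s6.png')[130:290,330:450],None,fx=3,fy=3,interpolation=cv2.INTER_CUBIC)
cv2.imwrite('pics/v6.png',a)
E
```

```text
6.55 [0.65202618 0.1741906  0.08369802] [0.95183033 0.06616995 0.67615707]
```

View pics/v6.png

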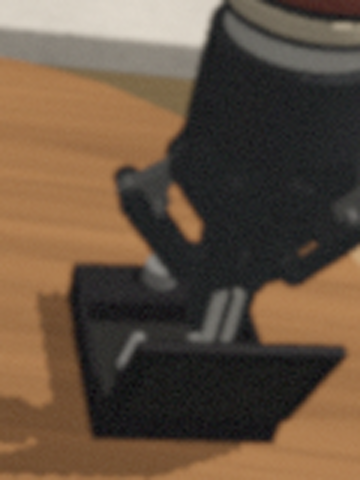

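The lid has gone past upright and stands away from the fingers. I'll back off and rise clear.

Call:
play_rows(rows=[0,8,0,0,0,0,0,0,22,0,0,0,0,0,0,42,0,-5,0,0,0,0,60,0,-25,0,0,0,0,75,0,-60,0,0,0,0,90,0,-95,0,0,0,0,105,0,-120,0,0,0,0,120,0,-130,0,0,0])

```text
time: 7.4
tcp_pos: [0.5334, 0.1619, 0.2176]
eef_rot: [[-0.994, -0.105, 0.006], [-0.105, 0.995, 0.001], [-0.006, 0.0, -1.0]]
ft_force: [0.4, -0.2, -0.9]
width: 0.001
grip_force: 0.0
```

Call:
play_rows(rows=[0,40,0,-10,0,0,0,0,80,0,-10,0,0,0,0,110,0,-10,0,0,0,0,120,0,-10,0,0,0,0,120,0,-10,0,0,0,0,120,0,-10,0,0,0])

```text
time: 8.0
tcp_pos: [0.4143, 0.1492, 0.2242]
eef_rot: [[-0.995, -0.105, 0.002], [-0.105, 0.995, 0.0], [-0.002, 0.0, -1.0]]
ft_force: [-0.4, 0.4, 0.4]
width: -0.001
grip_force: 0.0
```

```bash
python3 - <<'E'
from h import *
o=ctrl.observe();print(o['time'],o['tcp_pos'],o['ft_force'])
cap('scene','s7');cap('top','t7')
for q in ('aid_lip','aid_button_top','spare_case','dish','battery_pack','lip_balm','cup','cream_jar'): print(q,[(np.round(b['xyz'],3).tolist(),round(b['score'],2)) for b in ctrl.boxes_of(q,'scene')][:2])
a=cv2.resize(cv2.imread('pics/s7.png'),(480,360))
b=cv2.resize(cv2.imread('pics/s7.png')[180:300,335:440],(315,360),interpolation=cv2.INTER_CUBIC)
cv2.imwrite('pics/v7.png',np.hstack([a,b]))
E
```

```text
8.0 [0.41434058 0.14921014 0.22422778] [-0.41657006  0.43921493  0.35327624]
aid_lip [([0.677, 0.174, 0.081], 0.92), ([0.812, 0.113, 0.046], 0.42)]
aid_button_top [([0.563, -0.002, 0.011], 0.62)]
spare_case [([0.424, -0.15, 0.027], 0.96), ([0.55, -0.142, 0.03], 0.91)]
dish [([0.563, -0.002, 0.012], 0.88)]
battery_pack [([0.436, -0.018, 0.008], 0.87)]
lip_balm [([0.706, -0.008, 0.044], 0.92), ([0.562, 0.0, 0.011], 0.6)]
cup [([0.786, -0.124, 0.053], 0.71)]
cream_jar [([0.811, 0.111, 0.044], 0.72)]
```

View pics/v7.png

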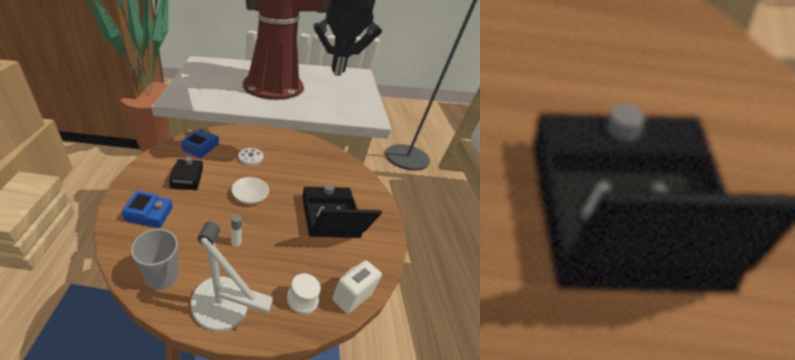

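The lid stands leaning back at its stop, everything else is where it was, and the hand is clear.

```bash
python3 -c "
from plant import ctrl
print(ctrl.sign_off())"
```

```text
the job is handed in; nothing more can be done
None
```

The hearing aid case is open and handed in: I pressed the button, the lid popped ajar, and I pushed it back with the finger until it leaned past upright on its own. The spare case stayed shut, nothing else visibly moved, and the hand is clear, at about 8 s on the robot's clock.

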